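# Repack the smart-bulb kit

### The job

Pack the smart-lighting kit back into its pulp tray: lay one bulb in each of the two bulb pockets, glass globe in the round dimple and screw cap in its groove, and press the white hub box down into the rectangular recess until it is fully home, flush with the tray. The bulbs are fragile: hold them by the plastic neck, not by the glass, with a light grip, and set them down softly, neither dropping nor pressing them. Leave the mini computer, the mug and the carton lid where they are.

Things in the scene. Friction and masses are not known exactly. Their poses are not given: they have to be found in the camera images.
- tray: Grey pulp tray in a low brown carton base, 162 x 296 mm, fixed; origin under its centre. Deck 30 mm, rim 34 mm above the desk. Two bulb pockets and the hub recess lie side by side along its y; its x points from the cap ends to the globe ends. A finger channel 33 mm wide, floor 4 mm above the desk, runs along y at x = -21 mm, under both necks and past both long sides of the hub.
- pocket1_globe (a point): Where a globe's centre comes to rest in this pocket, 37 mm above the desk (7 mm above the tray's deck). The dimple is 66 mm wide at the deck; its sloping sides centre the globe.
- pocket1_neck (a point): Where the neck point of a bulb seated in this pocket comes to rest, 30 mm above the desk and 52 mm from the pocket's globe point. A seated bulb slopes down 8 degrees to its cap, which lies in a groove 35 mm wide and 18 mm deep. The tray's finger channel crosses under it.
- pocket2_globe (a point): Where a globe's centre comes to rest in this pocket, 37 mm above the desk (7 mm above the tray's deck). The dimple is 66 mm wide at the deck; its sloping sides centre the globe.
- pocket2_neck (a point): Where the neck point of a bulb seated in this pocket comes to rest, 30 mm above the desk and 52 mm from the pocket's globe point. A seated bulb slopes down 8 degrees to its cap, which lies in a groove 35 mm wide and 18 mm deep. The tray's finger channel crosses under it.
- recess (a point): Centre of the hub when it is fully home in its recess, 18 mm above the desk; axes as the tray's. The recess is 104 mm along the tray's x and 72 mm along its y, 4 mm wider than the hub on every side, and 24 mm deep.
- bulb1: Smart bulb, 123 mm long, the two alike: opal white globe 62 mm wide, fragile; straight white plastic neck 32 mm wide, 40 mm long; silvery screw cap 26 mm wide; 60 to 95 g. It lies on the desk on globe and cap, axis sloping down 12 degrees from globe to cap, globe end roughly away from the robot, and can roll. Either bulb suits either pocket. For positions use its neck and globe points.
- bulb1_neck (a point): Point on this bulb's axis at the middle of its plastic neck, the place to grip it from above, across the axis; 20 mm above the desk at the start. The cap's end lies 40 mm from it.
- bulb1_globe: The glass globe of this bulb, 62 mm wide, not to be gripped; origin at its centre, on the bulb's axis, 52 mm from its neck point; 31 mm above the desk at the start. The direction from neck point to globe centre, seen from above, is the bulb's heading.
- bulb2: Smart bulb, 123 mm long, the two alike: opal white globe 62 mm wide, fragile; straight white plastic neck 32 mm wide, 40 mm long; silvery screw cap 26 mm wide; 60 to 95 g. It lies on the desk on globe and cap, axis sloping down 12 degrees from globe to cap, globe end roughly away from the robot, and can roll. Either bulb suits either pocket. For positions use its neck and globe points.
- bulb2_neck (a point): Point on this bulb's axis at the middle of its plastic neck, the place to grip it from above, across the axis; 20 mm above the desk at the start. The cap's end lies 40 mm from it.
- bulb2_globe: The glass globe of this bulb, 62 mm wide, not to be gripped; origin at its centre, on the bulb's axis, 52 mm from its neck point; 31 mm above the desk at the start. The direction from neck point to globe centre, seen from above, is the bulb's heading.
- hub: White plastic hub, a flat rounded box 96 (its x) x 64 (its y) x 24 mm, 130 to 210 g, lying flat on the desk; origin under its centre. Grip it across its 64 mm. It may go in the recess either way round; when home its top is level with the tray's deck.
- hub_center (a point): Centre of the hub, 12 mm above the desk at the start; axes as the hub's.
- table: The black desk, its top at height 0; its origin is just a point on the top.
- mini_pc: Bystander: black finned mini computer 125 x 136 x 43 mm with two short aerials 85 mm high, beyond the work; origin under its centre.
- mug: Bystander: white mug, 82 mm wide, 95 mm tall; origin under its centre.
- carton_lid: Bystander: open brown carton lid 172 x 306 x 45 mm, at the robot's right; origin under its centre.
Mind the look-alikes: they are no part of the job. Leave any blue or green look-alike of the bulb2 alone. What is meant by the hub is not yellow, and is the larger of those in its own colour.

How it is judged:
By the outcome, as a careful person would: the job done as asked, in the order asked, and still so for the second after the job is handed in, with the robot touching nothing.
It also fails if it takes over 72 s, if anything falls off the work surface, if the arm or the gripper's body presses on something with over 40 N, if the wrist force passes 120 N, or if a joint passes its speed limit or range.

### The arm

A 7-joint arm with a two-finger parallel gripper is mounted at the origin on the work surface. World frame = base frame: x ahead of the robot, y to its left, z up, the work surface at z = 0. Lengths are in m, angles in rad, forces in N, time in s.
With the tool pointing down it reaches from about 0.4 to 0.85 m from the base axis. Payload 10.4 kg.
Tool frame: the origin (TCP) lies at the very end of the fingers, on their centre line; the grasp point (between the pads) lies 19 mm behind it (manip.pinch_z is the distance from the TCP to the grasp point, in m); z points along the fingers, y is the line along which they close (so a half turn about z gives the same grasp; the last joint's range is limited). The gripper opens to 85 mm and grips with 20 to 120 N. Pads are 22 mm wide; open, the fingers measure 114 mm over their backs; the gripper's body (76 mm by 85 mm) begins 54 mm behind the grasp point. The pads swing forward as they close: fully open they stand 13 mm farther back than shut.
Start: joints at [1.176, 0.332, -0.065, 1.46, 0.022, 1.35, -0.088], TCP at [0.227, -0.582, 0.21] pointing down, gripper open.
Joint ranges: [-2.6, 2.6], [-0.5, 2.12], [-1.47, 1.34], [0.16, 2.42], [-1.27, 4.41], [0.06, 2.06], [-2.6, 2.6]. Speed limits (rad/s): [2.22, 2.22, 2.79, 2.79, 3.14, 3.14, 3.14].

### API

Orientations are given as a unit quaternion [x, y, z, w].
In Python, from workcell import manip gives the robot as it stands. The module is installed in compiled form; this text tells all that it offers.
- The arm moves only by the shell command python3 -m creep 'ROWS' [OPENING] [FORCE]. ROWS is a JSON object of lists of equal length, an entry for each row: "slide": the shift along the tool's x, y, z in m, a list of three; "twist": the turn about the tool's z in degrees. A call has 1 to 8 rows; each row shifts and turns the commanded pose from where the row before left it, along the tool's axes as they then stand; what a row does not reach is not made up. A row lasts 1/8 s, in which the tool goes at most 62.5 mm and 10.7 degrees, less where a joint would pass 70% of its speed; a pose out of reach is approached as far as the arm can. A call with a gripper value outside its range is refused whole. OPENING is the opening in per cent of the stroke, from 0 (shut) to 100 (fully open), set as the call begins (- or left out, the last holds). The fingers move at their own pace and stop on an object; FORCE is the grip in N (left out, the last holds). Time passes only in rows, so rows that do not move let the fingers close. It gives the time, the measured TCP pose, the force, the opening and the grip force at its end, in the units of the state.
- manip.get_obs(): the state, without advancing time (a new reading comes with each control period).
- manip.camera(name): name is "scene" or "top"; returns (picture, depth): 400x640x3 uint8, blue, green, red; 400x640 float32, m along the optical axis (not along the pixel's ray), 0 where there is no reading.
- manip.camera_params(name): a dict with "intrinsics" (3x3 intrinsics, pixels), "R" (3x3) and "t" (3): a world point X has camera coordinates R X + t. Camera axes: x right, y down, z forward; pixel columns grow to the right and rows downward; lengths in m; the calibration is good to about 2 mm. A picture is of the moment at which its call begins. camera_params takes no time and is no camera call.
- manip.hand_in(): hands the job in; it is judged then, once.
The state is a dict: "clock": time; "joint_pos": joint angles; "joint_velocities": joint speeds; "tau": joint torques, N m; "position": TCP position; "ee_rot": TCP orientation; "ft_force": force on the tool from outside, world axes, zero at the start; "torque": the same for the moment, N m; "grip_width": opening from 0.0 (shut) to 1.0 (fully open); "grasp_force": force on a finger pad.
Only numpy, scipy, OpenCV 4.12 (cv2) and the standard library are available. Lean on these libraries where they do the work, as an engineer would, in place of code of your own. Each camera call takes 0.05 s, during which the arm holds its last target. There are 200 camera calls.

## Working session

There is one attempt and no reset: what is moved stays moved. The work goes in short steps, Python scripts to look and compute and a shell command to move; the robot and the scene stay as the last step left them, time stands still between calls to the robot, and variables do not carry over. Pictures are saved under pics/ and viewed, at most 12 in all, crops included, and the job is handed in when it is done.

```bash
mkdir -p pics; ls
python3 - <<'E'
from workcell import manip
import cv2,numpy as np
for n in ("top","scene"):
    p,d=manip.camera(n); cv2.imwrite(f"pics/{n}0.png",p); np.savez(f"{n}0.npz",p=p,d=d)
    c=manip.camera_params(n); print(n,{k:np.round(v,3).tolist() for k,v in c.items()})
o=manip.get_obs(); print(o["clock"],o["position"],o["ee_rot"],manip.pinch_z)
E
```

```text
pics
top {'intrinsics': [[394.545, 0.0, 322.316], [0.0, 394.545, 199.565], [0.0, 0.0, 1.0]], 'R': [[0.009, -1.0, 0.018], [-0.994, -0.011, -0.11], [0.11, -0.017, -0.994]], 't': [-0.046, 0.544, 1.363]}
scene {'intrinsics': [[382.626, 0.0, 319.023], [0.0, 382.626, 193.773], [0.0, 0.0, 1.0]], 'R': [[0.661, 0.75, 0.009], [0.554, -0.48, -0.68], [-0.506, 0.455, -0.733]], 't': [-0.32, -0.273, 1.841]}
0.1 [ 0.2269303  -0.58194474  0.20909239] [ 9.82768371e-01  1.84840233e-01 -1.43761982e-04 -6.30442786e-04] 0.0187
```

View pics/top0.png

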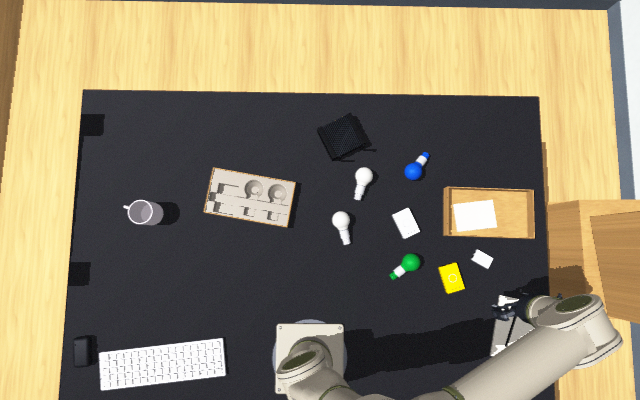

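View pics/scene0.png

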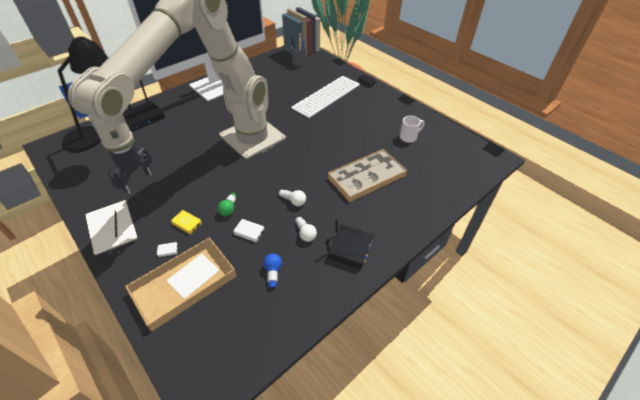

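```bash
cat > h.py <<'E'
from workcell import manip
import numpy as np,cv2
def load(n,f=None):
    if f: z=np.load(f); return z["p"],z["d"]
    return manip.camera(n)
def cloud(n,d):
    c=manip.camera_params(n);K=np.array(c["intrinsics"]);R=np.array(c["R"]);t=np.array(c["t"])
    v,u=np.mgrid[0:400,0:640]
    X=np.stack([(u-K[0,2])/K[0,0]*d,(v-K[1,2])/K[1,1]*d,d],-1)
    return (X-t)@R
def proj(n,P):
    c=manip.camera_params(n);q=np.array(c["R"])@np.asarray(P,float)+np.array(c["t"]);q=np.array(c["intrinsics"])@q
    return q[:2]/q[2]
def onplane(n,uv,z):
    c=manip.camera_params(n);R=np.array(c["R"]);t=np.array(c["t"])
    r=R.T@np.linalg.solve(np.array(c["intrinsics"]),[*uv,1]);o=-R.T@t
    return o+r*(z-o[2])/r[2]
E
python3 - <<'E'
from h import *
from scipy.optimize import least_squares
C={n:(load(n,f"{n}0.npz")) for n in("top","scene")}
W={n:cloud(n,C[n][1]) for n in C}
for n in C: 
    g=W[n][(C[n][0].max(-1)<60)&(C[n][1]>0)&(abs(W[n][...,2])<.03)]; g=g[(abs(g[:,0]-.5)<.2)&(abs(g[:,1])<.3)]; print(n,"table z",len(g),np.median(g[:,2]),g[:,2].std())
def near(n,x,y,r):
    w=W[n];m=(np.hypot(w[...,0]-x,w[...,1]-y)<r)&(C[n][1]>0)
    return w[m],C[n][0][m]
for nm,uv,tail in(("A",(364,176),(358,197)),("B",(341,220),(347,242))):
    g=onplane("top",uv,.03);k=onplane("top",tail,.015)
    th=np.arctan2(*(g-k)[1::-1]);
    for cams in(("top",),("scene",),("top","scene")):
        P=[]
        for n in cams:
            q,c=near(n,*((g+k)/2)[:2],.1);m=(c.min(-1)>110)&(q[:,2]>.006);P.append(q[m])
        P=np.vstack(P)
        def f(s):
            a=np.array([np.cos(s[2])*np.cos(.209),np.sin(s[2])*np.cos(.209),np.sin(.209)])
            r=P-np.array([s[0],s[1],.031]);l=r@a;rad=np.linalg.norm(r-l[:,None]*a,axis=1)
            ds=np.linalg.norm(r,axis=1)-.031
            dn=np.maximum(rad-.016,np.maximum(-.072-l,l)); dc=np.maximum(rad-.013,np.maximum(-.092-l,l))
            return np.minimum(np.minimum(ds,dn),dc)
        s=least_squares(f,[g[0],g[1],th],loss="soft_l1",f_scale=.002)
        h=s.x[2];print(nm,cams,len(P),"globe",s.x[:2].round(4),"head deg",np.degrees(h).round(1),"neck",(s.x[:2]-.052*np.cos(.209)*np.array([np.cos(h),np.sin(h)])).round(4),"rms",np.sqrt(np.mean(f(s.x)**2)).round(4))
g=onplane("top",(406,222),.024)
for n in C:
    q,c=near(n,*g[:2],.075);m=(c.min(-1)>110)&(q[:,2]>.017);r=cv2.minAreaRect((q[m][:,:2]*1000).astype(np.float32));print("hub",n,m.sum(),r,q[m][:,:2].mean(0))
g=onplane("top",(250,197),.03)
for n in C:
    q,c=near(n,*g[:2],.19);m=(q[:,2]>.022)&(q[:,2]<.045);r=cv2.minAreaRect((q[m][:,:2]*1000).astype(np.float32));print("tray",n,m.sum(),r)
p=C["top"][0]
a=cv2.resize(p[155:240,195:305],None,fx=7,fy=7,interpolation=cv2.INTER_CUBIC);cv2.imwrite("pics/tray.png",a)
E
```

```text
top table z 13761 0.00030756192071383246 0.0030645756688673096
scene table z 476 0.0016276820279338719 0.003265090569092492
A ('top',) 363 globe [ 0.6325 -0.187 ] head deg -15.7 neck [ 0.5836 -0.1732] rms 0.0022
A ('scene',) 293 globe [ 0.6303 -0.1827] head deg -15.4 neck [ 0.5812 -0.1692] rms 0.0022
A ('top', 'scene') 656 globe [ 0.6313 -0.1849] head deg -15.7 neck [ 0.5823 -0.1712] rms 0.0025
B ('top',) 367 globe [ 0.4748 -0.1052] head deg 15.7 neck [ 0.4258 -0.119 ] rms 0.0022
B ('scene',) 271 globe [ 0.4726 -0.1013] head deg 15.6 neck [ 0.4236 -0.115 ] rms 0.0026
B ('top', 'scene') 638 globe [ 0.4738 -0.1034] head deg 15.8 neck [ 0.4249 -0.1172] rms 0.0026
hub top 482 ((466.6877746582031, -337.511474609375), (95.71023559570312, 64.40213012695312), 25.78207015991211) [ 0.46661694 -0.33680033]
hub scene 372 ((465.9488830566406, -333.53680419921875), (97.0334243774414, 68.4830322265625), 25.598310470581055) [ 0.46844084 -0.3364638 ]
tray top 2148 ((552.1431274414062, 216.50784301757812), (297.6430358886719, 162.4183807373047), 80.31147766113281)
tray scene 1285 ((550.4698486328125, 220.68621826171875), (302.37835693359375, 168.55026245117188), 80.09578704833984)
```

View pics/tray.png

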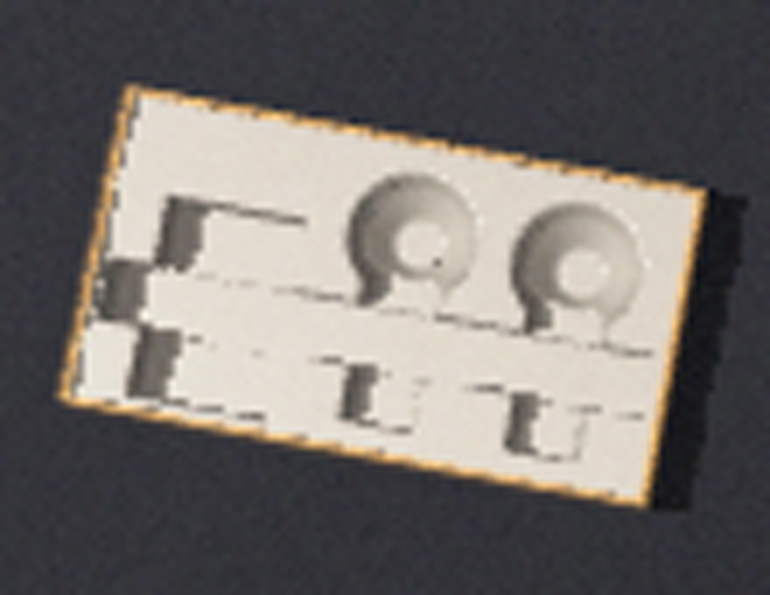

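Run:
```python
from h import *
T={"top":(.5521,.2165,-9.69),"scene":(.5505,.2207,-9.9)}
for n,(x,y,a) in T.items():
    p,d=load(n,f"{n}0.npz");w=cloud(n,d);a=np.radians(a);R=np.array([[np.cos(a),-np.sin(a)],[np.sin(a),np.cos(a)]])
    q=(w[...,:2]-[x,y])@R*1000
    ins=(abs(q[...,0])<80)&(abs(q[...,1])<147)&(d>0)
    z=w[...,2]*1000
    print(n,"deck",np.median(z[ins]))
    # mean z map 8mm bins
    H=np.full((20,37),np.nan)
    for i in range(20):
        for j in range(37):
            m=ins&(q[...,0]>=80-8*(i+1))&(q[...,0]<80-8*i)&(q[...,1]<148-8*j)&(q[...,1]>=148-8*(j+1))
            if m.any():H[i,j]=np.median(z[m])
    if n=="top":
        for i in range(20):print("%4d "%(76-8*i)+" ".join("%2.0f"%v if v==v else " ." for v in H[i]))
    if n=="top":
        for uv in((253.9,189),(277.9,193.3)):
            print((onplane("top",uv,.03)[:2]-[x,y])@R*1000)
    # recess floor: fit
    m=ins&(z<14)&(q[...,1]>15)&(abs(q[...,0]+21)>18); b=q[m]; print(n,"recess floor pct",np.percentile(b,[1,3,50,97,99],axis=0).round(1).tolist())
    for s in((-80,-33),(-33,15)):   # dimple
        m=ins&(q[...,1]>s[0])&(q[...,1]<s[1])&(q[...,0]>5)&(z<26);b=q[m];print("dimple",b.mean(0),b.min(0),b.max(0))
        m=ins&(q[...,1]>s[0]-20)&(q[...,1]<s[1])&(q[...,0]<-42)&(q[...,0]>-72)&(z<22);b=q[m];print("groove",b.mean(0),b.min(0),b.max(0))
```

```text
top deck 25.3681622563917
  76 33 31 31 33 31 29 33 31 32 30 29 32 34 30 32 33 32 32 33 32 33 31 30 32 34 32 29 31 31 32 31 32 30 28 30 31 31
  68 31 32 31 30 31 29 31 29 31 32 30 31 28 30 28 29 31 29 30 31 29 29 31 30 29 31 30 32 30 28 30 30 30 28 28 31 33
  60 31 29 31 32 32 30 28 28 31 32 32 29 31 30 29 29 32 27 23 24 27 27 29 28 27 29 28 28 28 21 26 24 31 30 33 32 31
  52 32 30 32 31 31 31 28 30 27 30 29 30 30 32 30 31 25 20 16 16 14 21 28 30 28 29 29 24 18 18 15 16 23 31 30 31 32
  44 33 32 32 32 30 28 32 26 28 29 32 32 33 31 30 30 18 13  7  5  9 10 24 30 29 33 27 17 12  7  7 11 17 25 32 31 32
  36 30 29 29 29 29 32 28 29 30 29 31 31 29 28 29 27 17  8  4  5  7 11 12 29 30 31 25 13  7  6  5  4 13 21 31 31 31
  28 32 29 33 27 10  8 13  7 11  5 10 12 16 31 32 31 17  9  6  8  7 10 18 28 32 29 24 17  5  8  6  7 16 19 33 29 31
  20 32 30 31 26  5  4  8  8  6  5  5  3 25 30 30 30 21 10 10  6  9 11 17 27 30 28 23 18 11  8  7 11 18 28 28 28 31
  12 29 28 30 23  5  6  5  6  5  8  5  6 29 30 31 31 27 19 14 13 11 12 28 28 28 28 30 23 13 12 10 10 16 29 31 29 26
   4 31 29 30 23  6  4  8  4  
[... 1544 characters left out ...]
5777] [-42.10851953 -75.21671217]
dimple [34.00456519 -7.10274209] [  5.16995713 -32.55585892] [73.49552402 14.93206679]
groove [-53.04267395  -6.91102554] [-64.69956743 -24.34332084] [-42.04736021   9.94939233]
scene deck 26.781256824563027
scene recess floor pct [[-75.4, 16.1], [-74.2, 23.0], [-41.5, 90.2], [79.7, 135.7], [79.8, 142.1]]
dimple [ 42.64742759 -65.71433232] [  5.95619893 -79.64690762] [ 79.89402128 -33.82380858]
groove [-55.17521588 -86.80696761] [-68.52997406 -98.89036984] [-42.0440697  -72.15890935]
dimple [36.96061176 -3.90756896] [  5.70585341 -32.92855431] [79.99225117 14.78076504]
groove [-55.59921026  -1.42018896] [-69.63853483 -18.00995735] [-43.1762448   12.28801057]
```

```bash
cat >> h.py <<'E'
def plan(x,y,z,yaw):
    from scipy.spatial.transform import Rotation as Ro
    o=manip.get_obs();M=Ro.from_quat(o["ee_rot"]).as_matrix();c=np.degrees(np.arctan2(M[1,0],M[0,0]))
    Y=np.radians(yaw);e=np.array([x,y,z])-o["position"]
    print("t %.2f"%o["clock"],"pos",(o["position"]*1000).round(1),"yaw %.2f"%c,"tilt",M[:,2].round(3),"| twist %.2f"%(c-yaw),"slide mm",(1000*np.array([e[0]*np.cos(Y)+e[1]*np.sin(Y),e[0]*np.sin(Y)-e[1]*np.cos(Y),-e[2]])).round(1),"F",np.round(o["ft_force"],2),"w %.3f g %.1f"%(o["grip_width"],o["grasp_force"]))
E
python3 -c "from h import *;plan(.4249,-.1172,.15,15.8)"
```

```text
t 0.10 pos [ 226.9 -581.9  209.1] yaw 21.30 tilt [-0.001  0.001 -1.   ] | twist 5.50 slide mm [ 317.  -393.3   59.1] F [ 0.19  0.18 -0.7 ] w 0.995 g 0.0
```

```bash
python3 -m creep '{"slide":[[0,0,0],[0.03,-0.038,0],[0.034,-0.042,0],[0.034,-0.042,0],[0.034,-0.042,0],[0.034,-0.042,0],[0.034,-0.042,0],[0.034,-0.042,0.01]],"twist":[5.5,0,0,0,0,0,0,0]}' 100 20
python3 -m creep '{"slide":[[0.034,-0.042,0.02],[0.034,-0.042,0.02],[0.015,-0.019,0.009],[0,0,0],[0,0,0]],"twist":[0,0,0,0,0]}'
python3 -c "from h import *;plan(.4249,-.1172,.10,15.8)"
```

```text
clock: 1.1
position: [0.374, -0.238, 0.2001]
ee_rot: [0.991, 0.137, 0.0, 0.001]
ft_force: [1.3, -0.2, 0.3]
grip_width: 1.001
grasp_force: 0.0
clock: 1.72
position: [0.4248, -0.1187, 0.1509]
ee_rot: [0.991, 0.137, -0.0, 0.0]
ft_force: [-0.6, -0.6, 0.1]
grip_width: 0.999
grasp_force: 0.0
t 1.73 pos [ 424.8 -118.7  150.9] yaw 15.75 tilt [-0. -0. -1.] | twist -0.05 slide mm [ 0.5 -1.4 50.9] F [-0.62 -0.61  0.14] w 0.999 g 0.0
```

```bash
python3 -m creep '{"slide":[[0.0005,-0.0015,0.02],[0,0,0.03],[0,0,0.02],[0,0,0]],"twist":[0,0,0,0]}'
python3 - <<'E'
from h import *
plan(.4249,-.1172,.003,15.8)
o=manip.get_obs()["position"]
im=[]
for n in("scene","top"):
    p,d=manip.camera(n);np.savez(f"{n}1.npz",p=p,d=d)
    u,v=proj(n,[o[0],o[1],.02]);u,v=int(u),int(v)
    a=cv2.resize(p[v-28:v+28,u-36:u+36],None,fx=5.5,fy=10 if 0 else 5.5,interpolation=cv2.INTER_CUBIC)
    for P,c in((o,(0,0,255)),([.4249,-.1172,.02],(0,255,0)),([.4738,-.1034,.031],(255,0,0))):
        q=proj(n,P);cv2.circle(a,tuple(int(k) for k in ((q-[u-36,v-28]+.5)*5.5)),3,c,-1)
    Y=np.radians(15.8)
    for s in(-.0425,.0425):
        q=proj(n,o+s*np.array([np.sin(Y),-np.cos(Y),0])+[0,0,.013]);cv2.circle(a,tuple(int(k) for k in ((q-[u-36,v-28]+.5)*5.5)),3,(0,255,255),-1)
    im.append(a)
cv2.imwrite("pics/near1.png",np.hstack(im))
E
```

```text
clock: 2.22
position: [0.424, -0.1172, 0.08]
ee_rot: [0.991, 0.137, -0.001, -0.0]
ft_force: [-0.2, 0.2, 0.3]
grip_width: 1.0
grasp_force: 0.0
t 2.23 pos [ 424.  -117.2   80. ] yaw 15.70 tilt [-0.002  0.001 -1.   ] | twist -0.10 slide mm [ 0.9  0.3 77. ] F [-0.2   0.2   0.27] w 1.000 g 0.0
```

View pics/near1.png

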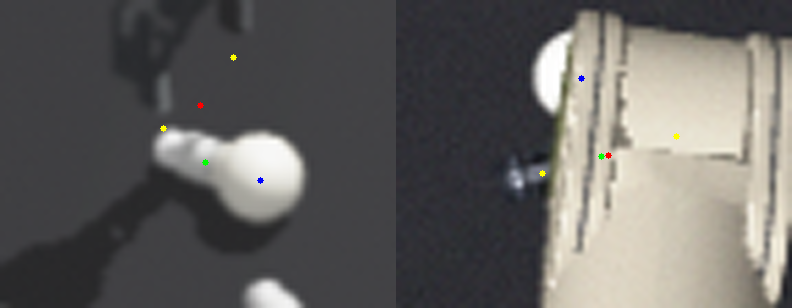

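```bash
python3 -m creep '{"slide":[[0.001,0,0.02],[0,0,0.025],[0,0,0.02],[0,0,0.01],[0,0,0]],"twist":[0,0,0,0,0]}'
python3 -m creep '{"slide":[[0,0,0],[0,0,0],[0,0,0],[0,0,0]],"twist":[0,0,0,0]}' 50
python3 -c "from h import *;plan(.4249,-.1172,.004,15.8)"
```

```text
clock: 2.95
position: [0.4263, -0.1162, 0.0061]
ee_rot: [0.991, 0.137, 0.0, 0.0]
ft_force: [0.3, -0.4, 0.1]
grip_width: 1.001
grasp_force: 0.0
clock: 3.45
position: [0.4262, -0.1161, 0.006]
ee_rot: [0.991, 0.137, 0.0, 0.0]
ft_force: [-0.1, 0.2, -0.3]
grip_width: 0.498
grasp_force: 0.0
t 3.45 pos [ 426.2 -116.1    6. ] yaw 15.80 tilt [ 0. -0. -1.] | twist -0.00 slide mm [-1.6  0.7  2. ] F [-0.14  0.16 -0.35] w 0.498 g 0.0
```

```bash
python3 -m creep '{"slide":[[-0.001,0,0.002],[0,0,0],[0,0,0],[0,0,0],[0,0,0]],"twist":[0,0,0,0,0]}' 25 20
python3 -c "from h import *;plan(.4249,-.1172,.054,15.8)"
python3 -m creep '{"slide":[[0,0,-0.005],[0,0,-0.01],[0,0,-0.02],[0,0,-0.02],[0,0,-0.03],[0,0,-0.03],[0,0,-0.03],[0,0,0]],"twist":[0,0,0,0,0,0,0,0]}' 
python3 -c "from h import *;plan(.4249,-.1172,.15,15.8)"
```

```text
clock: 4.08
position: [0.4257, -0.1165, 0.0043]
ee_rot: [0.991, 0.137, 0.001, 0.0]
ft_force: [-1.7, -1.4, 5.7]
grip_width: 0.328
grasp_force: 19.3
t 4.08 pos [ 425.7 -116.5    4.3] yaw 15.79 tilt [ 0.001 -0.001 -1.   ] | twist -0.01 slide mm [ -1.    0.4 -49.7] F [-1.74 -1.45  5.65] w 0.328 g 19.3
clock: 5.08
position: [0.4264, -0.1165, 0.1513]
ee_rot: [0.99, 0.138, 0.002, 0.001]
ft_force: [1.0, 0.8, -1.1]
grip_width: 0.323
grasp_force: 18.9
t 5.08 pos [ 426.4 -116.5  151.3] yaw 15.81 tilt [ 0.004 -0.002 -1.   ] | twist 0.01 slide mm [-1.7  0.3  1.3] F [ 1.01  0.77 -1.07] w 0.323 g 18.9
```

Run:
```python
from h import *
o=manip.get_obs()["position"]
n="scene";p,d=manip.camera(n);np.savez("scene2.npz",p=p,d=d)
u,v=map(int,proj(n,o))
a=cv2.resize(p[v-35:v+30,u-45:u+45],None,fx=8,fy=8,interpolation=cv2.INTER_CUBIC)
for P in(o,o+[0,0,.019]):
    q=proj(n,P);cv2.circle(a,tuple(int(k) for k in ((q-[u-45,v-35]+.5)*8)),3,(0,0,255),-1)
cv2.imwrite("pics/held1.png",a)
```

```text
(no output)
```

View pics/held1.png

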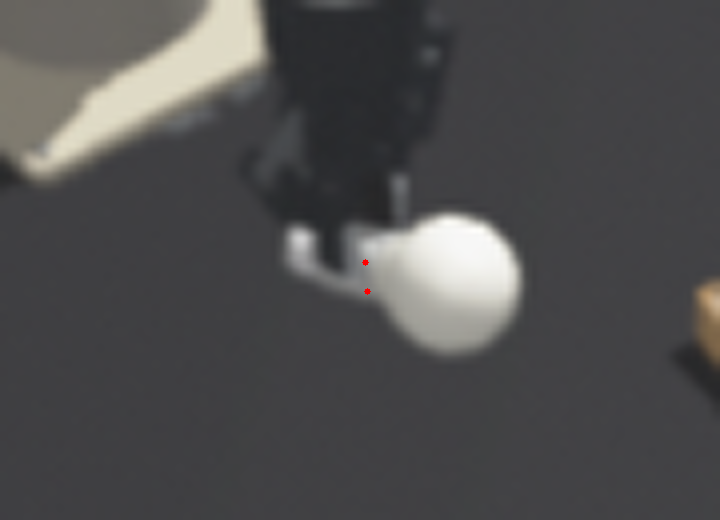

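```bash
cat >> h.py <<'E'
def fitbulb(g0,yaw0,pitch0=8,clouds=None,cams=("scene","top"),rad=.1,thr=120,zmin=-1,free=True):
    from scipy.optimize import least_squares
    P=[]
    for n in cams:
        p,d=manip.camera(n) if clouds is None else clouds[n]
        w=cloud(n,d); w=w+([.001,-.002,0] if n=="scene" else [-.001,.002,0])   # to the mean of both calibrations
        m=(np.linalg.norm(w-np.array(g0),axis=-1)<rad)&(d>0)&(p.min(-1)>thr)&(w[...,2]>zmin)
        P.append(w[m])
    P=np.vstack(P)
    def f(s):
        y,t=s[3],s[4]
        a=np.array([np.cos(y)*np.cos(t),np.sin(y)*np.cos(t),np.sin(t)])
        r=P-s[:3];l=r@a;q=np.linalg.norm(r-l[:,None]*a,axis=1)
        return np.minimum(np.minimum(np.linalg.norm(r,axis=1)-.031,np.maximum(q-.016,np.maximum(-.072-l,l))),np.maximum(q-.013,np.maximum(-.092-l,l)))
    s=least_squares(f,[*g0,np.radians(yaw0),np.radians(pitch0)],loss="soft_l1",f_scale=.002).x
    a=np.array([np.cos(s[3])*np.cos(s[4]),np.sin(s[3])*np.cos(s[4]),np.sin(s[4])])
    print("fit",len(P),"globe",(s[:3]*1000).round(1),"neck",((s[:3]-.052*a)*1000).round(1),"yaw,pitch",np.degrees(s[3:]).round(1),"rms %.1f"%(1000*np.sqrt(np.mean(f(s)**2))))
    return s
E
python3 - <<'E'
from h import *
z=np.load("scene2.npz");o=manip.get_obs()["position"]
for thr in(120,150):fitbulb([o[0]+.05,o[1]+.014,o[2]+.025],15.8,12,{"scene":(z["p"],z["d"])},("scene",),thr=thr)
fitbulb([o[0]+.05,o[1]+.014,o[2]+.025],15.8,12)
z=np.load("scene0.npz");fitbulb([.4738,-.1034,.031],15.8,12,{"scene":(z["p"],z["d"])},("scene",),zmin=.006)
E
```

```text
fit 267 globe [ 473.8 -101.2  179.5] neck [ 424.7 -115.3  169.8] yaw,pitch [16.  10.8] rms 2.7
fit 211 globe [ 473.8 -101.3  179.3] neck [ 424.6 -114.7  169.6] yaw,pitch [15.2 10.8] rms 2.3
fit 332 globe [ 472.9 -101.9  177.5] neck [ 423.9 -115.8  167.5] yaw,pitch [15.8 11.1] rms 2.4
fit 274 globe [ 473.8 -103.1   32.5] neck [ 424.6 -116.4   22.1] yaw,pitch [15.1 11.5] rms 9.5
```

Run:
```python
from h import *
T={"top":(.5521,.2165,-9.69),"scene":(.5505,.2207,-9.9)}
from scipy.optimize import least_squares
for n,(x,y,a) in T.items():
    p,d=load(n,f"{n}0.npz");w=cloud(n,d);a=np.radians(a);R=np.array([[np.cos(a),-np.sin(a)],[np.sin(a),np.cos(a)]])
    q=(w[...,:2]-[x,y])@R*1000;z=w[...,2]*1000;ins=(abs(q[...,0])<78)&(abs(q[...,1])<145)&(d>0)
    for c in(-9,-95):
        m=ins&(abs(q[...,1]-c)<42)&(q[...,0]>18)&(q[...,0]<74);P=q[m];Z=z[m]
        # truncated cone: floor f radius r0 to deck 30 at radius 33
        def f(s):
            r=np.hypot(P[:,0]-s[0],P[:,1]-s[1]);return np.clip(30-(33-r)*s[2],s[3],30)-Z+s[4]
        s=least_squares(f,[30.5,c,1.2,5,0],loss="soft_l1",f_scale=2).x;print(n,"dimple",s.round(2))
    def g(s):
        P=q[m];sg=lambda t:1/(1+np.exp(-t/1.))
        b=sg(P[:,1]-s[0])*sg(s[1]-P[:,1])*sg(P[:,0]-s[2])*sg(s[3]-P[:,0]);return 30-(30-s[4])*b-z[m]
    m=ins&(q[...,1]>25)&(q[...,1]<140)&((q[...,0]>-3)|(q[...,0]<-39))
    print("recess y0 y1 x0 x1",least_squares(g,[46,118,-73,31,6],loss="soft_l1",f_scale=2).x.round(1))
    m=ins&(q[...,1]>124)&(q[...,1]<138);
    b=q[m&(z<12)];print("channel x",np.percentile(b[:,0],[3,97]))
```

```text
top dimple [31.81 -7.67  1.34  6.96 -0.23]
top dimple [ 32.11 -92.14   1.22   5.69  -0.21]
recess y0 y1 x0 x1 [ 47.9 117.2 -72.7  30.2   5.5]
channel x [-35.85596792  -6.0172021 ]
scene dimple [30.3  -7.94  1.2   5.05  1.66]
scene dimple [ 31.34 -92.04   1.3    7.85   1.67]
recess y0 y1 x0 x1 [ 51.9 118.8 -72.7  24.2   8.7]
channel x [-42.00197845  76.75082321]
```

```bash
python3 -c "from h import *;plan(.531,.2125,.12,-9.8)"
```

```text
t 5.22 pos [ 424.6 -116.1  148.2] yaw 15.81 tilt [-0.001  0.    -1.   ] | twist 25.61 slide mm [  48.9 -341.9   28.2] F [-0.59 -0.34 -1.06] w 0.325 g 18.9
```

```bash
python3 -m creep '{"slide":[[0,0,0],[0,0,0],[0,0,0],[0.003,-0.02,0],[0.005,-0.037,0],[0.006,-0.045,0],[0.006,-0.045,0],[0.006,-0.045,0]],"twist":[8.6,8.5,8.5,0,0,0,0,0]}'
python3 -m creep '{"slide":[[0.006,-0.045,0],[0.006,-0.045,0],[0.005,-0.035,0.01],[0.004,-0.02,0.015],[0.001,-0.005,0.01],[0,0,0.01],[0,0,0],[0,0,0]],"twist":[0,0,0,0,0,0,0,0]}'
python3 - <<'E'
from h import *
plan(.5298,.2132,.08,-9.8)
o=manip.get_obs()["position"]
fitbulb(o+[.05,-.009,.03],-9.8,11,thr=130,zmin=.05)
plan(.5298,.2132,.08,-9.8)
E
```

```text
clock: 6.22
position: [0.4831, 0.0698, 0.1478]
ee_rot: [0.996, -0.085, -0.001, 0.0]
ft_force: [0.5, 0.6, -0.6]
grip_width: 0.327
grasp_force: 18.9
clock: 7.22
position: [0.531, 0.2118, 0.1043]
ee_rot: [0.996, -0.086, 0.0, 0.0]
ft_force: [0.3, -0.5, -1.0]
grip_width: 0.325
grasp_force: 18.9
t 7.22 pos [531.  211.8 104.3] yaw -9.86 tilt [ 0.001 -0.    -1.   ] | twist -0.06 slide mm [-1.4 -1.2 24.3] F [ 0.33 -0.55 -1.02] w 0.325 g 18.9
fit 363 globe [579.8 205.  131.8] neck [529.  208.7 121. ] yaw,pitch [-4.2 12. ] rms 2.3
t 7.33 pos [531.  212.2 104.4] yaw -9.84 tilt [ 0.001 -0.    -1.   ] | twist -0.04 slide mm [-1.4 -0.8 24.4] F [ 0.11  0.44 -1.14] w 0.327 g 18.9
```

```bash
python3 -m creep '{"slide":[[0,0,0.015],[0,0,0.02],[0,0,0.02],[0,0,0.015],[0,0,0.01],[0,0,0.004],[0,0,0],[0,0,0]],"twist":[0,0,0,0,0,0,0,0]}'
python3 - <<'E'
from h import *
o=manip.get_obs()["position"]
plan(.531,.212,.0145,-9.8)
C={n:manip.camera(n) for n in("scene","top")}
for c in(("scene","top"),("scene",)):
  for t in(160,185): fitbulb(o+[.05,-.009,.03],-9.8,11,C,c,thr=t,zmin=.034)
p=C["scene"][0];u,v=map(int,proj("scene",o))
cv2.imwrite("pics/low1.png",cv2.resize(p[v-30:v+30,u-45:u+45],None,fx=8,fy=8,interpolation=cv2.INTER_CUBIC))
E
```

```text
clock: 8.32
position: [0.531, 0.2127, 0.0204]
ee_rot: [0.996, -0.085, 0.0, -0.0]
ft_force: [0.1, 0.2, -0.0]
grip_width: 0.324
grasp_force: 18.9
t 8.32 pos [531.  212.7  20.4] yaw -9.80 tilt [ 0.001  0.    -1.   ] | twist -0.00 slide mm [0.1 0.7 5.9] F [ 0.06  0.25 -0.03] w 0.324 g 18.9
fit 278 globe [583.  202.4  45.9] neck [534.4 188.   33.9] yaw,pitch [16.5 13.3] rms 16.5
fit 190 globe [583.1 200.8  46.2] neck [532.8 209.5  36.2] yaw,pitch [-9.8 11. ] rms 9.5
fit 160 globe [581.4 205.6  47.9] neck [533.9 187.8  36.3] yaw,pitch [20.6 12.9] rms 17.5
fit 94 globe [580.3 204.8  48.1] neck [530.  213.5  38.2] yaw,pitch [-9.8 11. ] rms 2.9
```

View pics/low1.png

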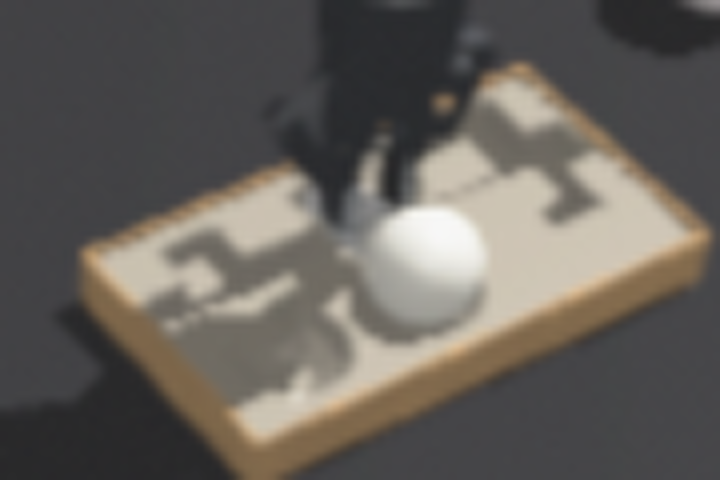

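```bash
for i in 1; do python3 -m creep '{"slide":[[0,0,0.0015],[0,0,0.0015],[0,0,0],[0,0,0]],"twist":[0,0,0,0]}'|grep -E 'pos|force'; done
python3 -m creep '{"slide":[[0,0,0.001],[0,0,0],[0,0,0]],"twist":[0,0,0]}'|grep -E 'pos|force'
python3 -m creep '{"slide":[[0,0,0.001],[0,0,0],[0,0,0]],"twist":[0,0,0]}'|grep -E 'pos|force'
```

```text
position: [0.5307, 0.2126, 0.0168]
ft_force: [0.6, 0.1, -0.5]
grasp_force: 19.0
position: [0.5308, 0.2126, 0.0159]
ft_force: [-0.1, -0.1, 1.0]
grasp_force: 19.3
position: [0.5309, 0.2126, 0.015]
ft_force: [1.6, 0.2, 1.4]
grasp_force: 19.8
```

```bash
python3 -m creep '{"slide":[[0,0,0.0008],[0,0,0],[0,0,0]],"twist":[0,0,0]}'|grep -E 'pos|force'
python3 -m creep '{"slide":[[0,0,0],[0,0,0],[0,0,0],[0,0,0],[0,0,0]],"twist":[0,0,0,0,0]}' 40|grep -E 'pos|force|width'
python3 -m creep '{"slide":[[0,0,0],[0,0,0],[0,0,0]],"twist":[0,0,0]}' 55|grep -E 'pos|force|width'
python3 -m creep '{"slide":[[0,0,-0.01],[0,0,-0.02],[0,0,-0.03],[0,0,-0.04],[0,0,-0.05],[0,0,0]],"twist":[0,0,0,0,0,0]}'|grep -E 'pos|force|width'
python3 -c "from h import *;plan(.5823,-.1712,.13,-15.7)"
```

```text
position: [0.531, 0.2126, 0.0142]
ft_force: [3.2, -1.1, 4.2]
grasp_force: 20.4
position: [0.5306, 0.2126, 0.0139]
ft_force: [-0.3, 0.9, 0.4]
grip_width: 0.4
grasp_force: 0.0
position: [0.5307, 0.2126, 0.014]
ft_force: [1.0, 0.0, -0.1]
grip_width: 0.549
grasp_force: 0.0
position: [0.5327, 0.2141, 0.1696]
ft_force: [-0.6, 0.7, -0.2]
grip_width: 0.549
grasp_force: 0.0
t 11.80 pos [532.7 214.1 169.6] yaw -9.78 tilt [ 0.008  0.002 -1.   ] | twist 5.92 slide mm [152.1 357.5  39.6] F [-0.62  0.7  -0.2 ] w 0.549 g 0.0
```

```bash
python3 -m creep '{"slide":[[0,0.0,0],[0.012,0.03,0],[0.019,0.044,0],[0.019,0.044,0],[0.019,0.044,0],[0.019,0.044,0],[0.019,0.044,0],[0.019,0.044,0]],"twist":[5.9,0,0,0,0,0,0,0]}' 85 >/dev/null
python3 -m creep '{"slide":[[0.015,0.0385,0],[0.009,0.02,0],[0.001,0.005,0.02],[0,0,0.02],[0,0,0],[0,0,0]],"twist":[0,0,0,0,0,0]}' >/dev/null
python3 - <<'E'
from h import *
C={n:manip.camera(n) for n in("scene","top")}
plan(.5823,-.1712,.08,-15.7)
for c in(("scene","top"),("top",)):
    fitbulb([.580,.2055,.037],-9.8,8,C,c,rad=.05,thr=130,zmin=.036)
fitbulb([.6313,-.1849,.031],-15.7,12,C,("scene",),thr=130,zmin=.006,rad=.095)
p=C["top"][0];q=C["scene"][0]
cv2.imwrite("pics/after1.png",np.hstack([cv2.resize(p[160:235,200:300],(400,300),interpolation=cv2.INTER_CUBIC),cv2.resize(q[140:215,320:420],(400,300),interpolation=cv2.INTER_CUBIC)]))
E
```

```text
t 13.65 pos [ 579.8 -171.8  124.7] yaw -15.64 tilt [ 0.001 -0.    -1.   ] | twist 0.06 slide mm [ 2.2 -1.3 44.7] F [ 0.22 -0.41  0.08] w 0.849 g 0.0
fit 471 globe [580.2 204.9  37.4] neck [529.2 212.8  31.1] yaw,pitch [-8.8  6.9] rms 3.7
fit 291 globe [580.1 205.   37. ] neck [529.3 213.6  30.3] yaw,pitch [-9.6  7.4] rms 3.2
fit 287 globe [ 630.8 -184.5   32.8] neck [ 581.9 -171.3   21.1] yaw,pitch [-15.2  13.1] rms 2.0
```

View pics/after1.png

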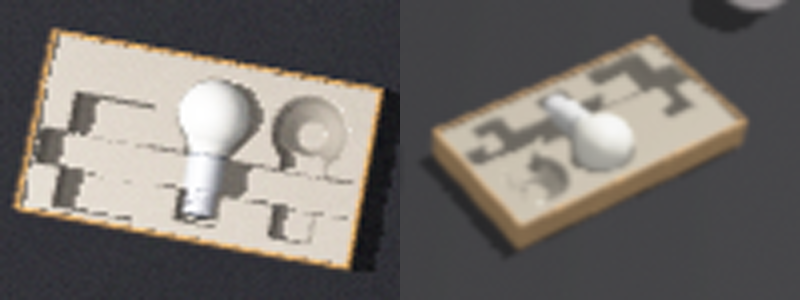

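Bulb 1 is seated in the left pocket: globe in its dimple and cap in the groove (left panel, about 218,115 and 197,205). Next is the second bulb.

```bash
python3 -m creep '{"slide":[[0.0022,-0.001,0.02],[0,0,0.03],[0,0,0.03],[0,0,0.025],[0,0,0.014],[0,0,0],[0,0,0]],"twist":[0,0,0,0,0,0,0]}' >/dev/null
python3 -c "from h import *;plan(.582,-.1718,.004,-15.7)"
python3 -m creep '{"slide":[[0,0,0],[0,0,0],[0,0,0],[0,0,0]],"twist":[0,0,0,0]}' 45 20 |grep -E 'pos|force|width'
python3 -c "from h import *;plan(.582,-.1718,.004,-15.7)"
```

```text
t 14.53 pos [ 582.4 -172.2    5.9] yaw -15.70 tilt [ 0.001 -0.    -1.   ] | twist 0.00 slide mm [-0.5 -0.2  1.9] F [-0.3  -0.08  1.42] w 0.849 g 0.0
position: [0.5817, -0.1721, 0.0051]
ft_force: [-0.4, -0.7, 0.3]
grip_width: 0.451
grasp_force: 0.0
t 15.03 pos [ 581.7 -172.1    5.1] yaw -15.70 tilt [ 0. -0. -1.] | twist -0.00 slide mm [ 0.2 -0.4  1.1] F [-0.36 -0.68  0.28] w 0.451 g 0.0
```

```bash
python3 -m creep '{"slide":[[0,0,0.001],[0,0,0],[0,0,0],[0,0,0],[0,0,0]],"twist":[0,0,0,0,0]}' 25 20 |grep -E 'pos|force|width'
python3 -m creep '{"slide":[[0,0,-0.005],[0,0,-0.01],[0,0,-0.02],[0,0,-0.02],[0,0,-0.03],[0,0,-0.03],[0,0,-0.015],[0,0,0]],"twist":[0,0,0,0,0,0,0,0]}' |grep -E 'pos|force|width'
python3 -m creep '{"slide":[[0,0,0]],"twist":[-5.9]}' |grep -E 'force|width'
python3 -c "from h import *;plan(.5151,.130,.104,-9.8)"
```

```text
position: [0.5819, -0.1717, 0.0046]
ft_force: [-2.0, 0.7, 5.9]
grip_width: 0.318
grasp_force: 19.3
position: [0.5823, -0.1722, 0.1353]
ft_force: [0.3, 0.2, -1.9]
grip_width: 0.32
grasp_force: 18.6
ft_force: [-0.8, -0.4, -1.0]
grip_width: 0.318
grasp_force: 18.6
t 16.77 pos [ 581.1 -172.   133. ] yaw -9.69 tilt [-0.001  0.    -1.   ] | twist 0.11 slide mm [-116.4 -286.4   29. ] F [-0.83 -0.44 -0.97] w 0.318 g 18.6
```

```bash
python3 -m creep '{"slide":[[-0.009,-0.022,0],[-0.018,-0.044,0],[-0.018,-0.044,0],[-0.018,-0.044,0],[-0.018,-0.044,0],[-0.018,-0.044,0],[-0.012,-0.030,0.01],[-0.005,-0.014,0.015]],"twist":[0,0,0,0,0,0,0,0]}' >/dev/null
python3 -m creep '{"slide":[[0,0,0.005],[0,0,0],[0,0,0]],"twist":[0,0,0]}' |grep -E 'pos|force|width'
python3 - <<'E'
from h import *
C={n:manip.camera(n) for n in("scene","top")}
plan(.5155,.130,.02,-9.8)
o=manip.get_obs()["position"]
for t in (130,150):fitbulb(o+[.05,-.009,.03],-9.8,11,C,thr=t,zmin=.05)
Y=np.radians(-9.8);print("want globe",551.3+.9854*30.5-.1702*92,218.6-.1702*30.5-.9854*92)
E
```

```text
position: [0.5164, 0.1287, 0.1043]
ft_force: [0.5, -0.0, -0.8]
grip_width: 0.321
grasp_force: 18.6
t 18.25 pos [516.4 128.9 104.4] yaw -9.88 tilt [ 0.001 -0.    -1.   ] | twist -0.08 slide mm [-1.1 -0.9 84.4] F [-0.96 -0.98 -0.81] w 0.317 g 18.6
fit 303 globe [567.  121.7 130.8] neck [516.6 129.3 120.5] yaw,pitch [-8.6 11.5] rms 15.1
fit 243 globe [567.5 121.9 130.7] neck [516.2 126.4 123.2] yaw,pitch [-5.   8.2] rms 16.7
want globe 565.6963 122.75209999999998
```

```bash
python3 -m creep '{"slide":[[-0.0016,-0.0007,0.015],[0,0,0.02],[0,0,0.02],[0,0,0.015],[0,0,0.01],[0,0,0.006],[0,0,0],[0,0,0]],"twist":[0,0,0,0,0,0,0,0]}'|grep -E 'pos|force'
python3 - <<'E'
from h import *
C={n:manip.camera(n) for n in("scene","top")}
plan(.515,.130,.0145,-9.8)
for t in (150,185):fitbulb([.5657,.1225,.046],-9.8,11,C,rad=.036,thr=t,zmin=.034)
E
python3 -m creep '{"slide":[[0,0,0.001],[0,0,0],[0,0,0]],"twist":[0,0,0]}'|grep -E 'pos|force'
```

```text
position: [0.515, 0.1306, 0.0185]
ft_force: [-0.5, -0.6, -1.0]
grasp_force: 18.6
t 19.35 pos [515.  130.5  18.5] yaw -9.80 tilt [ 0.001 -0.    -1.   ] | twist 0.00 slide mm [0.1 0.5 4. ] F [-0.28  0.06 -0.39] w 0.321 g 18.6
fit 195 globe [565.1 123.   45.9] neck [529.6 160.   37.3] yaw,pitch [-46.2   9.5] rms 2.4
fit 124 globe [565.1 122.8  45.7] neck [529.6 159.8  37.5] yaw,pitch [-46.1   9.1] rms 2.4
position: [0.5146, 0.1304, 0.017]
ft_force: [-0.3, -0.1, -0.6]
grasp_force: 18.6
```

Globe measured at (565.1, 122.9), against a wanted position of (565.7, 122.8). I'll keep lowering it.

```bash
python3 -m creep '{"slide":[[0,0,0.001],[0,0,0],[0,0,0]],"twist":[0,0,0]}'|grep -E 'pos|force'
python3 -m creep '{"slide":[[0,0,0.001],[0,0,0],[0,0,0]],"twist":[0,0,0]}'|grep -E 'pos|force'
```

```text
position: [0.5146, 0.1305, 0.016]
ft_force: [-0.1, -0.1, -0.3]
grasp_force: 18.9
position: [0.5149, 0.1305, 0.0152]
ft_force: [1.3, -1.0, 2.2]
grasp_force: 19.5
```

```bash
python3 -m creep '{"slide":[[0,0,0.0007],[0,0,0],[0,0,0]],"twist":[0,0,0]}'|grep -E 'pos|force'
python3 -m creep '{"slide":[[0,0,0],[0,0,0],[0,0,0],[0,0,0],[0,0,0]],"twist":[0,0,0,0,0]}' 40|grep -E 'pos|force|width'
python3 -m creep '{"slide":[[0,0,0],[0,0,0],[0,0,0]],"twist":[0,0,0]}' 55|grep -E 'pos|force|width'
python3 -m creep '{"slide":[[0,0,-0.01],[0,0,-0.02],[0,0,-0.03],[0,0,-0.04],[0,0,-0.03],[0,0,0]],"twist":[0,0,0,0,0,0]}'|grep -E 'pos|force|width'
python3 -c "from h import *;plan(.4667,-.3355,.12,-64.3);plan(.4667,-.3355,.12,25.7)"
```

```text
position: [0.515, 0.1305, 0.0145]
ft_force: [3.0, -0.4, 3.8]
grasp_force: 20.1
position: [0.5145, 0.1304, 0.0142]
ft_force: [-0.8, 0.0, 0.1]
grip_width: 0.399
grasp_force: 0.0
position: [0.5146, 0.1304, 0.0143]
ft_force: [0.3, -0.1, 0.5]
grip_width: 0.551
grasp_force: 0.0
position: [0.5162, 0.1311, 0.1481]
ft_force: [-0.5, 0.2, -0.4]
grip_width: 0.555
grasp_force: 0.0
t 22.60 pos [516.2 131.1 148.1] yaw -9.79 tilt [ 0.006  0.    -1.   ] | twist 54.51 slide mm [399.  247.   28.1] F [-0.52  0.19 -0.4 ] w 0.555 g 0.0
t 22.60 pos [516.2 131.1 148.1] yaw -9.79 tilt [ 0.006  0.    -1.   ] | twist -35.49 slide mm [-247.   399.    28.1] F [-0.52  0.19 -0.4 ] w 0.555 g 0.0
```

```bash
python3 -m creep '{"slide":[[0,0,0],[0,0,0],[0,0,0],[0,0,0],[-0.012,0.02,0],[-0.024,0.038,0],[-0.026,0.042,0],[-0.026,0.042,0]],"twist":[-9,-9,-9,-8.5,0,0,0,0]}' 100 >/dev/null
python3 -m creep '{"slide":[[-0.026,0.042,0],[-0.026,0.042,0],[-0.026,0.042,0],[-0.026,0.042,0],[-0.026,0.042,0],[-0.020,0.033,0],[-0.009,0.014,0.02],[0,0,0]],"twist":[0,0,0,0,0,0,0,0]}' >/dev/null
python3 - <<'E'
from h import *
o=manip.get_obs()
p,d=manip.camera("top")
plan(.4663,-.3355,.06,25.7)
C={"top":(p,d),"scene":manip.camera("scene")}
fitbulb([.5657,.1225,.037],-9.8,8,C,rad=.05,thr=130,zmin=.036)
fitbulb([.580,.2055,.037],-9.8,8,C,rad=.05,thr=130,zmin=.036)
a,b=C["top"][0],C["scene"][0]
cv2.imwrite("pics/after2.png",np.hstack([cv2.resize(a[160:260,200:440],(560,233),interpolation=cv2.INTER_CUBIC),cv2.resize(b[200:260,215:275],(233,233),interpolation=cv2.INTER_CUBIC)]))
E
```

```text
t 24.65 pos [ 464.7 -334.3  123. ] yaw 25.76 tilt [-0.002  0.002 -1.   ] | twist 0.06 slide mm [ 0.9  1.7 63. ] F [ 0.08  1.81 -0.49] w 1.000 g 0.0
fit 469 globe [566.2 121.9  37.9] neck [515.4 130.8  31. ] yaw,pitch [-9.9  7.6] rms 3.2
fit 473 globe [580.  205.1  37.8] neck [529.1 212.8  31. ] yaw,pitch [-8.6  7.5] rms 3.3
```

View pics/after2.png

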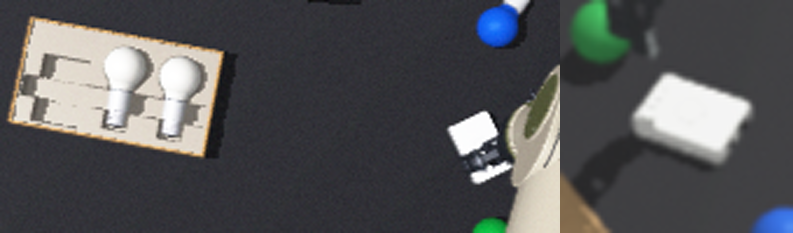

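Both bulbs sit in their pockets (about 125,85 and 180,95 in the left panel). The open gripper hangs over the hub at (480,150). Going down on the hub.

```bash
python3 -m creep '{"slide":[[0.0009,0.0015,0.02],[0,0,0.025],[0,0,0.025],[0,0,0.02],[0,0,0.015],[0,0,0.008],[0,0,0],[0,0,0]],"twist":[0,0,0,0,0,0,0,0]}'|grep -E 'pos|force'
python3 -m creep '{"slide":[[0,0,0.005],[0,0,0.003],[0,0,0]],"twist":[0,0,0]}'|grep -E 'pos|force'
python3 -m creep '{"slide":[[0,0,0.002],[0,0,0],[0,0,0],[0,0,0],[0,0,0]],"twist":[0,0,0,0,0]}' 60 30|grep -E 'pos|force|width'
```

```text
position: [0.467, -0.3375, 0.012]
ft_force: [0.4, 0.1, -0.1]
grasp_force: 0.0
position: [0.4663, -0.337, 0.003]
ft_force: [0.3, -0.2, -0.2]
grasp_force: 0.0
position: [0.4665, -0.3372, 0.0013]
ft_force: [1.0, -0.8, 0.6]
grip_width: 0.601
grasp_force: 0.0
```

```bash
python3 -m creep '{"slide":[[0,0,0],[0,0,0],[0,0,0]],"twist":[0,0,0]}' 55 30|grep -E 'pos|force|width'
python3 - <<'E'
from h import *
n="scene";p,d=manip.camera(n);o=manip.get_obs()["position"]
u,v=map(int,proj(n,o))
cv2.imwrite("pics/hubgrip.png",cv2.resize(p[v-35:v+30,u-40:u+40],None,fx=9,fy=9,interpolation=cv2.INTER_CUBIC))
E
```

```text
position: [0.4665, -0.3372, 0.0013]
ft_force: [0.1, -0.1, 0.1]
grip_width: 0.554
grasp_force: 0.0
```

View pics/hubgrip.png

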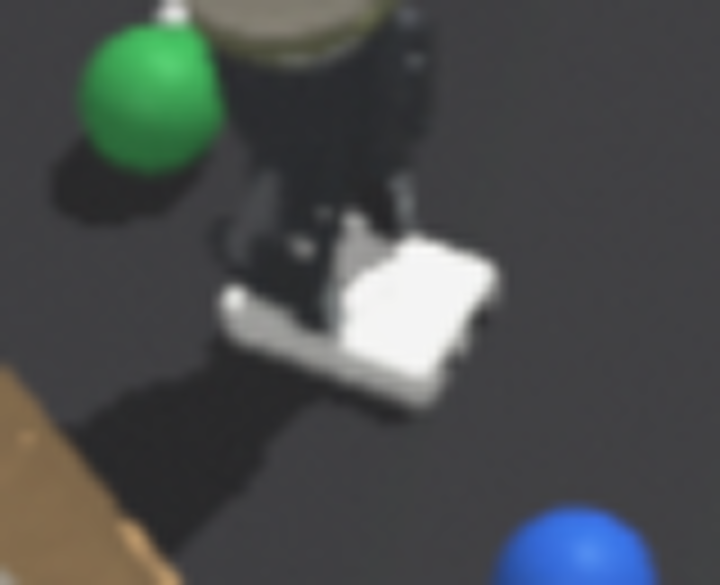

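```bash
python3 -m creep '{"slide":[[0,0,0],[0,0,0],[0,0,0],[0,0,0]],"twist":[0,0,0,0]}' 100|grep -E 'pos|force|width'
python3 -m creep '{"slide":[[0,0,0.003],[0,0,0],[0,0,0]],"twist":[0,0,0]}'|grep -E 'pos|force|width'
python3 -m creep '{"slide":[[0,0,0.003],[0,0,0],[0,0,0]],"twist":[0,0,0]}'|grep -E 'pos|force|width'
python3 -m creep '{"slide":[[0,0,0],[0,0,0],[0,0,0],[0,0,0]],"twist":[0,0,0,0]}' 65|grep -E 'pos|force|width'
```

```text
position: [0.4666, -0.3372, 0.0013]
ft_force: [-0.1, -0.9, 0.0]
grip_width: 0.999
grasp_force: 0.0
position: [0.4665, -0.3371, -0.0017]
ft_force: [0.1, 0.6, -0.1]
grip_width: 0.998
grasp_force: 0.0
position: [0.4665, -0.3371, -0.0047]
ft_force: [-0.0, 0.2, -0.3]
grip_width: 1.001
grasp_force: 0.0
position: [0.4667, -0.3373, -0.0041]
ft_force: [-2.9, 1.1, 6.1]
grip_width: 0.724
grasp_force: 31.1
```

```bash
python3 -m creep '{"slide":[[0,0,0],[0,0,0],[0,0,0.003],[0,0,0.003],[0,0,0.003],[0,0,0],[0,0,0]],"twist":[0,0,0,0,0,0,0]}' 100|grep -E 'pos|force|width'
python3 -m creep '{"slide":[[0,0,0],[0,0,0],[0,0,0],[0,0,0]],"twist":[0,0,0,0]}' 60 40|grep -E 'pos|force|width'
```

```text
position: [0.4666, -0.3372, -0.0137]
ft_force: [-0.5, -0.7, -0.1]
grip_width: 1.002
grasp_force: 0.0
position: [0.4668, -0.3373, -0.0132]
ft_force: [-0.8, 0.6, 5.8]
grip_width: 0.733
grasp_force: 44.6
```

```bash
python3 -m creep '{"slide":[[0,0,-0.01],[0,0,-0.02],[0,0,-0.03],[0,0,-0.03],[0,0,-0.04],[0,0,-0.01],[0,0,0],[0,0,0]],"twist":[0,0,0,0,0,0,0,0]}' |grep -E 'pos|force|width'
python3 -m creep '{"slide":[[0,0,0],[0,0,0],[0,0,0],[0,0,0],[0,0,0]],"twist":[9,9,9,8.5,0]}' |grep -E 'pos|force|width'
cat >> h.py <<'E'
def fithub(c0,rad=.07):
    C={n:manip.camera(n) for n in("scene","top")};P=[]
    for n in C:
        p,d=C[n];w=cloud(n,d)+([.001,-.002,0] if n=="scene" else [-.001,.002,0])
        m=(np.linalg.norm(w[...,:2]-np.array(c0)[:2],axis=-1)<rad)&(abs(w[...,2]-c0[2])<.02)&(d>0)&(p.min(-1)>130)
        q=w[m];P.append(q);r=cv2.minAreaRect((q[:,:2]*1000).astype(np.float32));print(n,m.sum(),np.round(np.hstack(r),1),"z90 %.1f"%(1000*np.percentile(q[:,2],90)), "zmed %.1f"%(1000*np.median(q[:,2])))
    q=np.vstack(P);print("both",np.round(np.hstack(cv2.minAreaRect((q[:,:2]*1000).astype(np.float32))),1))
    return C
E
python3 - <<'E'
from h import *
o=manip.get_obs()["position"];fithub(o+[0,0,.015]);plan(.5446,.303,.12,-9.8)
E
```

```text
position: [0.4658, -0.3368, 0.125]
ft_force: [1.3, -0.4, -2.2]
grip_width: 0.731
grasp_force: 44.4
position: [0.466, -0.3367, 0.1251]
ft_force: [-0.2, 0.4, -1.9]
grip_width: 0.733
grasp_force: 44.4
scene 45 [ 474.2 -338.    64.6   83.7   79.8] z90 159.9 zmed 155.2
top 60 [ 467.2 -325.9   45.5   95.9   80.5] z90 159.9 zmed 157.3
both [ 466.8 -336.3   66.1   98.7   80.3]
t 31.98 pos [ 466.2 -336.9  125.5] yaw -9.59 tilt [-0.001  0.001 -1.   ] | twist 0.21 slide mm [ -31.7 -643.9    5.5] F [ 0.41  0.8  -1.5 ] w 0.736 g 44.4
```

```bash
python3 -m creep '{"slide":[[-0.001,-0.02,0],[-0.0025,-0.05,0],[-0.0025,-0.05,0],[-0.0025,-0.05,0],[-0.0025,-0.05,0],[-0.0025,-0.05,0],[-0.0025,-0.05,0],[-0.0025,-0.05,0]],"twist":[0.2,0,0,0,0,0,0,0]}' >/dev/null
python3 -m creep '{"slide":[[-0.0025,-0.05,0],[-0.0025,-0.05,0],[-0.0025,-0.05,0],[-0.0025,-0.05,0],[-0.0025,-0.045,0],[-0.0025,-0.025,0],[0,0,0],[0,0,0]],"twist":[0,0,0,0,0,0,0,0]}' >/dev/null
python3 - <<'E'
from h import *
plan(.544,.3025,.05,-9.8);o=manip.get_obs()["position"];fithub(o+[0,0,.03]);plan(.544,.3025,.05,-9.8)
E
```

```text
t 33.98 pos [544.2 298.5 126.1] yaw -9.95 tilt [-0.    -0.001 -1.   ] | twist -0.15 slide mm [-0.8 -3.9 76.1] F [ 1.57 -0.79 -1.84] w 0.736 g 44.5
scene 202 [544.8 296.9  64.8  98.4  79.4] z90 167.7 zmed 164.1
top 98 [581.  277.9  52.9  26.9  45.8] z90 166.0 zmed 163.2
both [544.8 296.9  64.8  98.4  79.4]
t 34.08 pos [544.7 297.7 126.3] yaw -10.06 tilt [ 0.    -0.001 -1.   ] | twist -0.26 slide mm [-1.5 -4.6 76.3] F [ 0.65 -0.37 -0.08] w 0.737 g 44.5
```

```bash
python3 -m creep '{"slide":[[-0.0011,-0.0052,0],[0,0,0.02],[0,0,0.03],[0,0,0.03],[0,0,0.015],[0,0,0.008],[0,0,0],[0,0,0]],"twist":[-0.2,0,0,0,0,0,0,0]}' |grep -E 'pos|force|width'
python3 - <<'E'
from h import *
plan(.544,.3025,.0,-9.8);o=manip.get_obs()["position"];fithub([o[0],o[1],.058],rad=.062)
p,d=manip.camera("scene");u,v=map(int,proj("scene",[.544,.303,.03]))
cv2.imwrite("pics/hubover.png",cv2.resize(p[v-32:v+32,u-40:u+40],None,fx=9,fy=9,interpolation=cv2.INTER_CUBIC))
E
```

```text
position: [0.5449, 0.3047, 0.0242]
ft_force: [0.4, -0.2, -2.3]
grip_width: 0.735
grasp_force: 44.4
t 35.08 pos [544.9 304.7  24.2] yaw -9.80 tilt [ 0.001  0.001 -1.   ] | twist 0.00 slide mm [-0.6  2.3 24.2] F [ 0.44 -0.19 -2.27] w 0.735 g 44.4
scene 192 [548.7 306.   72.1  94.1  78.5] z90 66.0 zmed 62.3
top 71 [581.7 282.9  48.6  24.   46. ] z90 64.6 zmed 61.7
both [548.7 306.   72.1  94.1  78.5]
```

View pics/hubover.png

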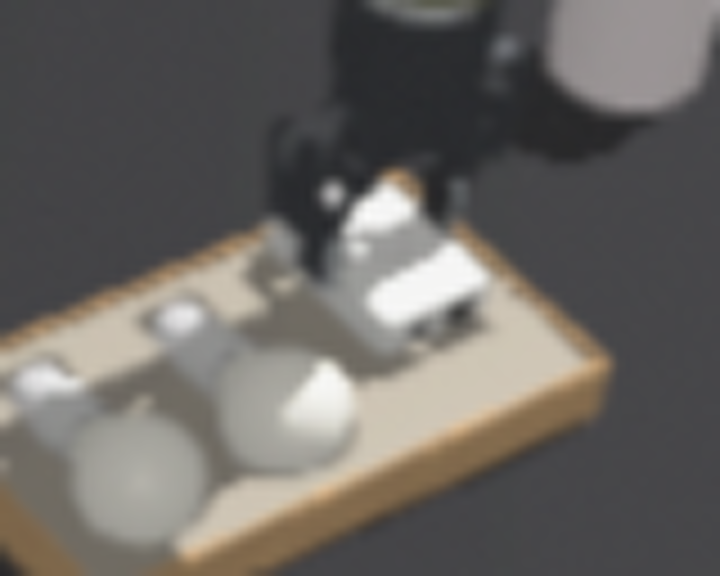

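```bash
python3 -m creep '{"slide":[[-0.0004,0.0016,0],[0,0,0],[0,0,0.004],[0,0,0.004],[0,0,0.004],[0,0,0],[0,0,0]],"twist":[0,0,0,0,0,0,0]}' |grep -E 'pos|force|width'
python3 -m creep '{"slide":[[0,0,0.003],[0,0,0.003],[0,0,0],[0,0,0]],"twist":[0,0,0,0]}' |grep -E 'pos|force|width'
```

```text
position: [0.5438, 0.3029, 0.0113]
ft_force: [-0.7, -0.5, -1.7]
grip_width: 0.732
grasp_force: 44.4
position: [0.5438, 0.3028, 0.0053]
ft_force: [-1.1, -0.7, -1.4]
grip_width: 0.738
grasp_force: 44.4
```

```bash
python3 -m creep '{"slide":[[0,0,0.003],[0,0,0.003],[0,0,0.003],[0,0,0],[0,0,0]],"twist":[0,0,0,0,0]}' |grep -E 'pos|force|width'
python3 -m creep '{"slide":[[0,0,0.0015],[0,0,0],[0,0,0]],"twist":[0,0,0]}' |grep -E 'pos|force|width'
python3 -m creep '{"slide":[[0,0,0.0015],[0,0,0],[0,0,0]],"twist":[0,0,0]}' |grep -E 'pos|force|width'
```

```text
position: [0.5437, 0.3028, -0.0037]
ft_force: [1.1, -0.4, -1.3]
grip_width: 0.736
grasp_force: 44.4
position: [0.5438, 0.3028, -0.0052]
ft_force: [0.1, 0.9, -1.6]
grip_width: 0.736
grasp_force: 44.4
position: [0.5437, 0.3027, -0.0068]
ft_force: [0.3, -0.3, -1.1]
grip_width: 0.737
grasp_force: 44.4
```

```bash
python3 -m creep '{"slide":[[0,0,0.001],[0,0,0],[0,0,0]],"twist":[0,0,0]}' |grep -E 'pos|force|width'
python3 -m creep '{"slide":[[0,0,0.001],[0,0,0],[0,0,0]],"twist":[0,0,0]}' |grep -E 'pos|force|width'
```

```text
position: [0.5438, 0.3028, -0.0072]
ft_force: [-2.1, -1.6, 6.3]
grip_width: 0.737
grasp_force: 45.2
position: [0.5439, 0.3028, -0.0072]
ft_force: [-6.2, -4.3, 14.9]
grip_width: 0.74
grasp_force: 46.3
```

```bash
python3 -m creep '{"slide":[[0,0,-0.001],[0,0,0],[0,0,0],[0,0,0]],"twist":[0,0,0,0]}' 86|grep -E 'pos|force|width'
python3 -m creep '{"slide":[[0,0,-0.01],[0,0,-0.02],[0,0,-0.03],[0,0,-0.04],[0,0,-0.05],[0,0,-0.05],[0,0,0]],"twist":[0,0,0,0,0,0,0]}'|grep -E 'pos|force|width'
python3 -m creep '{"slide":[[-0.02,0.03,0],[-0.03,0.05,0],[-0.03,0.05,0],[-0.03,0.05,0],[-0.02,0.05,0],[0,0.05,0],[0,0.05,0],[0,0,0]],"twist":[0,0,0,0,0,0,0,0]}'|grep -E 'pos|force|width'
python3 - <<'E'
from h import *
C=fithub([.5446,.303,.03],rad=.062)
T={"top":(.5521,.2165,-9.69)}
for n in C:
    p,d=C[n];w=cloud(n,d)+([.001,-.002,0] if n=="scene" else [-.001,.002,0]);a=np.radians(-9.8);R=np.array([[np.cos(a),-np.sin(a)],[np.sin(a),np.cos(a)]])
    q=(w[...,:2]-[.5513,.2186])@R*1000;z=w[...,2]*1000
    print(n,"hub top by x",[round(float(np.median(z[(d>0)&(abs(q[...,0]-x)<8)&(abs(q[...,1]-82)<24)])),1) for x in(-58,-40,-21,-3,16)],"deck",[round(float(np.median(z[(d>0)&(abs(q[...,0]-x)<8)&(abs(q[...,1]-82)<24)])),1) for x in(50,62)])
fitbulb([.5657,.1225,.037],-9.8,8,C,rad=.05,thr=130,zmin=.036)
fitbulb([.580,.2055,.037],-9.8,8,C,rad=.05,thr=130,zmin=.036)
a,b=C["top"][0],C["scene"][0]
cv2.imwrite("pics/final.png",np.hstack([cv2.resize(a[160:235,200:300],(400,300),interpolation=cv2.INTER_CUBIC),cv2.resize(b[140:215,320:420],(400,300),interpolation=cv2.INTER_CUBIC)]))
E
```

```text
position: [0.5437, 0.3027, -0.0079]
ft_force: [0.9, 0.1, -0.5]
grip_width: 0.855
grasp_force: 0.0
position: [0.5453, 0.3045, 0.1986]
ft_force: [0.2, 0.2, -1.0]
grip_width: 0.86
grasp_force: 0.0
position: [0.3586, -0.003, 0.1926]
ft_force: [-0.1, -0.1, 0.0]
grip_width: 0.859
grasp_force: 0.0
scene 353 [545.  306.6 120.  112.9   3.2] z90 35.1 zmed 31.5
top 756 [546.5 303.2 116.8 120.   77.3] z90 33.7 zmed 29.7
both [545.3 303.3 117.7 122.4  79.7]
scene hub top by x [32.0, 32.9, 33.1, 30.8, 32.6] deck [31.8, 31.0]
top hub top by x [29.9, 30.3, 30.7, 29.9, 29.4] deck [30.5, 30.6]
fit 459 globe [566.1 122.2  37.6] neck [515.1 130.9  32. ] yaw,pitch [-9.8  6.2] rms 2.9
fit 462 globe [580.3 204.9  37.5] neck [529.6 214.   31. ] yaw,pitch [-10.2   7.2] rms 3.1
```

View pics/final.png

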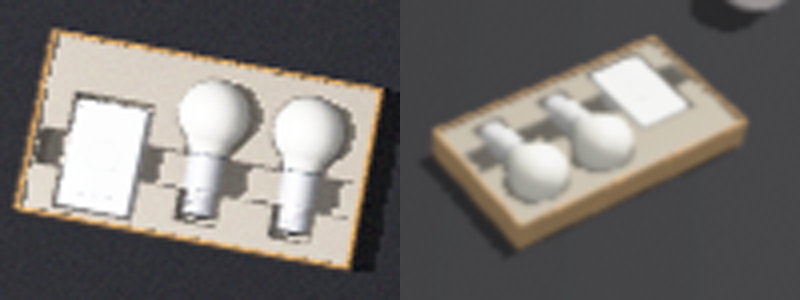

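The hub is flush with the deck (hub top about 30 mm, deck 30.5 mm). Both bulbs are still seated and the arm is clear of everything, so I'm handing in.

```bash
python3 -c "from workcell import manip;print(manip.hand_in())"
```

```text
the job is handed in; nothing more can be done
None
```

The job is handed in, with no verdict returned: both bulbs are seated in their pockets and the hub is fully home, flush with the tray's deck, in under 45 s of robot time.

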